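Load the vial tray and hold the chamber flap at balance

ROBOT

A 6-joint arm with a two-finger parallel gripper is mounted at the origin on a cart in front of the work surface, level with it; the furniture and walls round the work are solid. World frame = base frame: x ahead of the robot, y to its left, z up, the work surface at z = 0. Lengths are in m, angles in rad, forces in N, time in s.
With the tool pointing down it reaches from about 0.375 to 0.925 m from the base axis. Payload 5.7 kg.
Tool frame: the origin (TCP) lies at the very end of the fingers, on their centre line; the grasp point (between the pads) lies 19 mm behind it; z points along the fingers, y is the line along which they close (so a half turn about z gives the same grasp; the last joint's range is limited). The gripper opens to 88 mm and grips with 3 to 60 N. Pads are 20 mm wide; open, the fingers measure 115 mm over their backs; the gripper's body (75 mm by 178 mm) begins 61 mm behind the grasp point.
Start: joints at [1.028, 0.359, 1.51, -0, 1.272, -0.115], TCP at [0.249, 0.546, 0.223] pointing down, gripper open.
Joint ranges: [-2.97, 2.97], [-1.01, 2.36], [0.21, 2.38], [-0.96, 4.11], [0.2, 2.71], [-2.98, 2.98]. Speed limits (rad/s): [2.39, 2.39, 3.14, 3.14, 3.14, 3.14].

INTERFACE

Orientations are given as a unit quaternion [x, y, z, w].
In Python, from plant import arm gives the robot as it stands.
- The arm moves only by the tool move_arm, never from a script. Its argument "motion" is a list of rows, each a list of 3 entries, a list of its own where there are three numbers: the shift along the tool's x, y, z in cm, then the turn, a rotation vector about the tool's x, y, z in degrees, then the closure in counts, from 0 (fully open) to 255 (shut). In form: [[[x, y, z], [rx, ry, rz], hand], ...]. A call has 1 to 5 rows; each row shifts and turns the commanded pose from where the row before left it, along the tool's axes as they then stand; what a row does not reach is not made up. A row lasts 1/10 s, in which the tool goes at most 50 mm and 8.59 degrees, less where a joint would pass 70% of its speed; a pose out of reach is approached as far as the arm can. A call is refused whole if a number of a shift passes 5 or a number of a turn 8.59, either way. A call with a gripper value outside its range is refused whole. The fingers move at their own pace and stop on an object; "newtons" is the grip in N (left out, the last holds). Time passes only in rows, so rows that do not move let the fingers close. It gives the time, the measured TCP pose, the force, the opening and the grip force at its end, in the units of the state.
- arm.read_state(): the state, without advancing time (a new reading comes with each control period).
- arm.snapshot(name): name is "scene" or "top" or "wrist"; returns the picture (384x512x3 uint8, blue, green, red); there is no depth.
- arm.get_calibration(name): a dict with "fovy" (degrees; the focal length in pixels is half the picture's height over the tangent of half this angle, whatever the lens; pixels are square), "cx", "cy" (the principal point, pixels), "dist_coeffs" ([k1, k2, p1, p2, k3] as OpenCV has them; the pictures are not rectified), "R" (3x3) and "t" (3): a world point X has camera coordinates R X + t; the wrist camera has in their place "T_tool_cam" (4x4, takes a point from camera to tool coordinates, whose origin is the TCP and whose axes are the flange's). Camera axes: x right, y down, z forward; pixel columns grow to the right and rows downward; lengths in m; the calibration is good to about 2 mm. A picture is of the moment at which its call begins: read the wrist's pose just before it. get_calibration takes no time and is no camera call.
- arm.sign_off(): hands the job in; it is judged then, once.
The state is a dict: "t": time; "q": joint angles; "joint_velocities": joint speeds; "effort": joint torques, N m; "eef_pos": TCP position; "tool_rot": TCP orientation; "ft_force": force on the tool from outside, world axes, zero at the start; "wrist_torque": the same for the moment, N m; "gripper_width": finger opening in m; "gripper_force": force on a finger pad.
Only numpy, scipy, OpenCV 4.12 (cv2) and the standard library are available. Lean on these libraries where they do the work, as an engineer would, in place of code of your own. Each camera call takes 0.05 s, during which the arm holds its last target. There are 200 camera calls.

TASK

Slide the tray with its three vials all the way home into the slot in the side of the small inspection chamber, keeping the vials standing in their wells. Then take the flap on top of the chamber by its bar, swing it up to its balance point, where it stands upright, and keep hold of it there, so that the overhead camera can look in: the flap must not fall shut again or flop over backwards, and you finish while still holding it. Leave the timer, the small beaker and the rubber stopper where they are.

Things in the scene. Friction and masses are not known exactly. Their poses are not given: they have to be found in the camera images.
- chamber: white open-topped box with no floor, 98 mm in x by 110 mm in y, walls 76 mm high, 6 mm thick, screwed to the worktop; origin at its centre on the worktop; its x axis points to the hinge side (away from the robot), its y axis out of the slot. The slot takes up the whole +y end: 86 mm wide, from the worktop up to a lintel at 64 mm; it begins at y = +55 mm, two flared guides 22 mm high lead in from y = +75 mm, where they are about 100 mm apart
- slot_home (a point): point on the worktop inside the chamber, axes as the chamber's: the tray's origin lies here when the tray is fully home against the end wall at the -y end. The tray goes in along -y with its y axis along the chamber's y
- tray: loose white vial tray, 80 mm in x by 92 mm in y by 20 mm high, about 0.35 kg, standing on the worktop outside the slot; it slides on the worktop; origin at the centre of the underside of that block. A flat tongue runs from its +y end to an upright grip fin
- tray_fin (a point): grip point of the fin: upright fin on the tray, 14 mm thick in x, 30 mm long in y, its top 64 mm above the worktop; this point lies in its middle, 45 mm above the worktop and 105 mm from the tray's origin along +y; axes as the tray's
- vial_0: capped sample vial, 23 mm wide, 44 mm tall, standing loose in a well of the tray, 14 mm deep; origin at the centre of its underside, z up
- vial_1: capped sample vial, 23 mm wide, 44 mm tall, standing loose in a well of the tray, 14 mm deep; origin at the centre of its underside, z up
- vial_2: capped sample vial, 23 mm wide, 44 mm tall, standing loose in a well of the tray, 14 mm deep; origin at the centre of its underside, z up
- flap (a joint): angle of the flap, an aluminium plate 99 by 104 by 6 mm hinged along the chamber's far (+x) top edge: 0 = shut (lying flat on the chamber), growing as it opens upward and over; 1.57 = upright, which is its balance point (its weight then stands over the hinge); it ends at a stop at 2.2, fallen over backwards. The flap weighs about 0.22 kg and the hinge turns nearly freely, so the flap falls one way or the other when let go away from balance
- flap_hinge (a point): middle of the flap's hinge line, which runs along the chamber's y axis, 81 mm above the worktop; axes as the chamber's
- flap_bar (a point): middle of the flap's grip bar, a round steel bar 10 mm thick and 86 mm long parallel to the hinge, 141 mm from the hinge line in the plane of the plate; held by two thin side wires 86 mm apart, with 40 mm clear between the bar's centre and the plate's edge, so that a finger passes through. The bar may turn within a grip. x axis in the flap's plane toward the hinge, y along the bar
- timer: bench timer, 58x64x18 mm, bystander, loose; origin at the centre of its underside
- beaker_50: small beaker, 50 mm wide, 57 mm tall, bystander, loose; origin at the centre of its underside
- stopper: rubber stopper, 28 mm wide, 24 mm tall, bystander, loose; origin at the centre of its underside
Mind the look-alikes: they are no part of the job. What is shaped like the vial_1 but green or turquoise is not meant.

How it is judged:
On the way, in this order (a step that is already met when the one before it is completed fails the run):
1. the tray is fully home in the slot, the vials in their wells, the flap still shut (y of tray in the frame of slot_home between -0.005 and 0.005 m and x of tray in the frame of slot_home between -0.006 and 0.006 m and angle between tray's own z axis and vertical below 0.06 rad and z of each of vial_0, vial_1, vial_2 in the frame of tray below 0.012 m and value of joint flap below 0.1 rad), for 0.2 s.
2. the flap is held upright at its balance point (value of joint flap between 1.48 and 1.66 rad and velocity of joint flap between -0.1 and 0.1 rad/s and contact force between the fingers and flap above 0.3 N), for 0.3 s.
At the end, for the whole second after the job is handed in: The tray is home (within 5 mm along the slot, 6 mm across, flat) with the three vials in their wells; the flap stands within 5 degrees of upright (joint 1.48 to 1.66), still, with the fingers touching it (all of step 2 and y of tray in the frame of slot_home between -0.005 and 0.005 m and x of tray in the frame of slot_home between -0.006 and 0.006 m and angle between tray's own z axis and vertical below 0.06 rad and z of each of vial_0, vial_1, vial_2 in the frame of tray below 0.012 m); the arm keeps its last pose, push and grip.
It fails at once if the flap flops over backwards (value of joint flap above 1.95 rad).
It fails at once if a vial tips over or leaves its well (angle between any of vial_0, vial_1, vial_2's own z axis and vertical above 0.5 rad or z of any of vial_0, vial_1, vial_2 in the frame of tray above 0.03 m).
It fails at once if a bystander is moved by more than 25 mm (distance of any of timer, beaker_50, stopper from where it was at the start of the episode above 0.025 m).
It fails at once if the flap, once lifted well up, is dropped and slams shut (value of joint flap below 0.3 rad and velocity of joint flap below -7 rad/s).
It also fails if it takes over 54 s, if anything falls off the work surface, if the arm or the gripper's body presses on something with over 40 N, if the wrist force passes 120 N, or if a joint passes its speed limit or range.

## Working session

There is one attempt and no reset: what is moved stays moved. The work goes in short steps, Python scripts to look and compute and a tool call to move; the robot and the scene stay as the last step left them, time stands still between calls to the robot, and variables do not carry over. Pictures are saved under pics/ and viewed, at most 10 in all, crops included, and the job is handed in when it is done.

Besides the shell and the picture viewer there is one more tool, called as name(argument=value, ...), one argument or row to a line, values as JSON. move_arm: Moves the arm, as the interface text tells. Its arguments: {"type":"object","properties":{"motion":{"type":"array","items":{"type":"array"}},"newtons":{"type":"number"}},"required":["motion"]}

```bash
ls; mkdir -p pics; python3 - <<'E'
from plant import arm
import cv2,numpy as np
s=arm.read_state();print(s)
for n in("scene","top"):
    cv2.imwrite(f"pics/{n}0.png",cv2.resize(arm.snapshot(n),(800,600)));print(n,arm.get_calibration(n))
print(arm.get_calibration("wrist"))
E
```

```text
pics
{'t': 0.0, 'q': array([ 1.02791922e+00,  3.59501854e-01,  1.51140763e+00, -1.84465386e-06,
        1.27248599e+00, -1.15113288e-01]), 'joint_velocities': array([-0.00024841,  0.00134415, -0.00135834, -0.00069551,  0.00104662,
       -0.00073847]), 'effort': array([-1.37728945e-03, -5.15381098e+01, -2.70715821e+01,  6.70655142e-02,
        3.50578199e-02, -1.89603588e-04]), 'eef_pos': array([0.24856653, 0.54534953, 0.2218209 ]), 'tool_rot': array([ 2.12254597e-01,  9.77213985e-01, -8.53349438e-04, -2.90404394e-04]), 'ft_force': array([0.06459478, 0.07110776, 0.58565079]), 'wrist_torque': array([-0.01589609,  0.00976984,  0.06904091]), 'gripper_force': 0.0, 'gripper_width': 0.08774055783375684}
scene {'fovy': 49.25006576689048, 'cx': 253.0977416780452, 'cy': 189.51444504145962, 'dist_coeffs': array([-0.08247278,  0.        ,  0.        ,  0.        ,  0.        ]), 'R': array([[-0.49038313, -0.87139303, -0.01409171],
       [-0.44297713,  0.26314846, -0.85704385],
       [ 0.75053024, -0.41403754, -0.51505074]]), 't': array([0.35364384, 0.32404252, 0.57431165])}
top {'fovy': 51.65
[... 174 characters left out ...]
56717, -0.9981607 , -0.00261415],
       [-0.97408212,  0.05967752, -0.21818024],
       [ 0.21793495, -0.01066816, -0.97590499]]), 't': array([0.10125024, 0.59338532, 0.80496127])}
{'fovy': 58.096422974027696, 'cx': 252.9364255416881, 'cy': 194.8992713145916, 'dist_coeffs': array([0.02322123, 0.        , 0.        , 0.        , 0.        ]), 'T_tool_cam': array([[-1.39262022e-04, -9.59846356e-01, -2.80526209e-01,
         7.63141412e-02],
       [ 9.99999762e-01, -3.23245219e-04,  6.09582103e-04,
        -1.90935225e-04],
       [-6.75783916e-04, -2.80526057e-01,  9.59846172e-01,
        -1.61559399e-01],
       [ 0.00000000e+00,  0.00000000e+00,  0.00000000e+00,
         1.00000000e+00]])}
```

View pics/scene0.png

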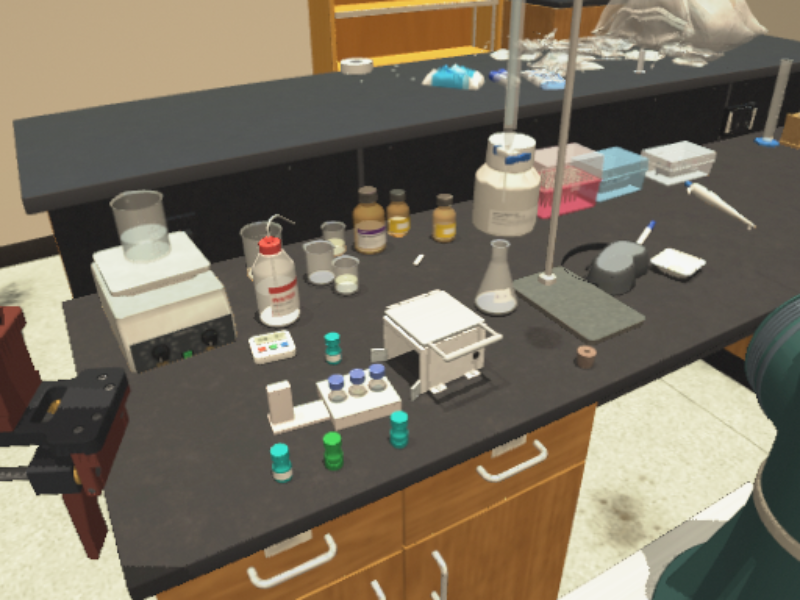

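View pics/top0.png

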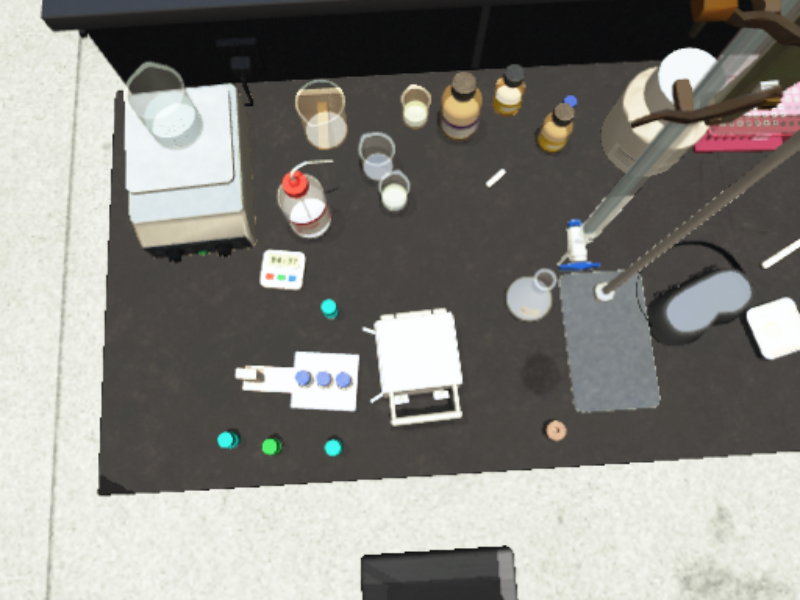

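The tray with the blue-capped vials is at top-view pixels (325,380), its fin at (247,374), and the chamber at (418,355) with the flap bar at (425,418). The teal and green look-alikes at (329,309), (228,440), (271,446) and (333,447) are not in wells. I'll check this in an enlarged crop.

```bash
python3 - <<'E'
from plant import arm
import cv2,numpy as np
im=arm.snapshot("top")[180:292,145:305]
cv2.imwrite("pics/c1.png",cv2.resize(im,(800,560),interpolation=cv2.INTER_CUBIC))
E
```

```text
(no output)
```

View pics/c1.png

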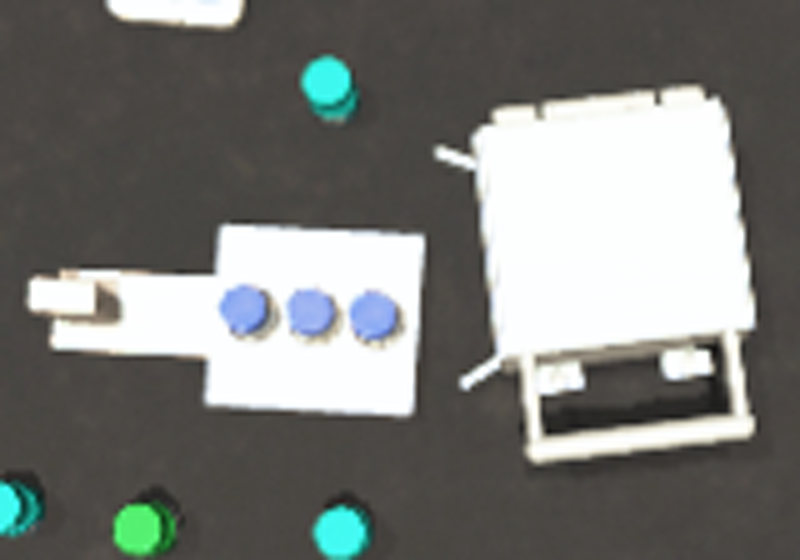

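```bash
cat > h.py <<'E'
import cv2,numpy as np
from plant import arm
def ray(n,uv,z):
    c=arm.get_calibration(n);f=192/np.tan(np.radians(c["fovy"]/2))
    K=np.array([[f,0,c["cx"]],[0,f,c["cy"]],[0,0,1]])
    p=cv2.undistortPoints(np.array(uv,float).reshape(-1,1,2),K,c["dist_coeffs"]).reshape(-1,2)
    if n=="wrist":
        from scipy.spatial.transform import Rotation as R
        s=arm.read_state();T=np.eye(4);T[:3,:3]=R.from_quat(s["tool_rot"]).as_matrix();T[:3,3]=s["eef_pos"]
        T=T@c["T_tool_cam"];Rw=T[:3,:3];o=T[:3,3]
    else: Rw=c["R"].T;o=-Rw@c["t"]
    d=np.c_[p,np.ones(len(p))]@Rw.T
    return o+d*((z-o[2])/d[:,2])[:,None]
E
python3 - <<'E'
from h import *
np.set_printoptions(precision=4,suppress=True)
def P(l,z): return ray("top",[(145+(u+.5)/5-.5,180+(v+.5)/5-.5) for u,v in l],z)
t=P([(219,226),(424,236),(411,415),(205,406)],.02);print("tray",t,t.mean(0))
f=P([(32,276),(97,281),(95,317),(28,311)],.064);print("fin",f,f.mean(0))
yt=(t[0]+t[3]-t[1]-t[2]);print("tray yaw of y",np.degrees(np.arctan2(yt[0],yt[1])), np.degrees(np.arctan2(*(f.mean(0)-t.mean(0))[:2])))
xt=(t[0]+t[1]-t[2]-t[3]);print(np.degrees(np.arctan2(xt[1],xt[0])))
b=P([(529,452),(752,427)],.081);print("bar",b,b.mean(0))
p=P([(478,128),(718,98),(500,357),(752,328)],.084);print("plate",p,p.mean(0))
for a,c in((b[0],b[1]),(p[0],p[1]),(p[2],p[3])):
    d=a-c;print(np.linalg.norm(d),np.degrees(np.arctan2(d[0],d[1])))
g=P([(438,152),(464,385)],.022);print("guide",g,g.mean(0),np.degrees(np.arctan2(*(g[0]-g[1])[1::-1])))
print("lookalike",P([(328,95),(342,530),(140,530)],.04))
E
```

```text
tray [[0.5574 0.2158 0.02  ]
 [0.5472 0.1225 0.02  ]
 [0.4669 0.1322 0.02  ]
 [0.4764 0.2241 0.02  ]] [0.512  0.1737 0.02  ]
fin [[0.5332 0.2902 0.064 ]
 [0.5293 0.2621 0.064 ]
 [0.5138 0.2632 0.064 ]
 [0.5181 0.292  0.064 ]] [0.5236 0.2769 0.064 ]
tray yaw of y 6.097716365292473 6.437481694255271
-6.375404884031574
bar [[ 0.4447  0.0801  0.081 ]
 [ 0.4493 -0.0131  0.081 ]] [0.447  0.0335 0.081 ]
plate [[ 0.5825  0.0938  0.084 ]
 [ 0.5893 -0.0098  0.084 ]
 [ 0.4844  0.0898  0.084 ]
 [ 0.49   -0.0162  0.084 ]] [0.5366 0.0394 0.084 ]
0.09327972875063288 -2.8107937053870016
0.10380292502873162 -3.7759961032884495
0.1061500415290231 -3.0432009581884394
guide [[0.5853 0.1142 0.022 ]
 [0.4786 0.1078 0.022 ]] [0.5319 0.111  0.022 ] 3.4229761926120372
lookalike [[0.611  0.1618 0.04  ]
 [0.4182 0.163  0.04  ]
 [0.4234 0.2502 0.04  ]]
```

move_arm(
  motion=[
    [[0,0,0],[0,0,8.5],0],
    [[0,0,0],[0,0,8.5],0],
    [[0,0,0],[0,0,8.5],0],
    [[0,0,0],[0,0,8.5],0],
    [[0,0,0],[0,0,8.5],0],
  ],
)

```text
t: 0.65
eef_pos: [0.2487, 0.5457, 0.2223]
tool_rot: [0.555, 0.832, -0.0, 0.0]
ft_force: [-0.2, 0.1, -1.0]
gripper_width: 0.0879
gripper_force: 0.0
```

move_arm(
  motion=[
    [[0,0,0],[0,0,8.5],0],
    [[0,0,0],[0,0,8.5],0],
    [[0,0,0],[0,0,8.5],0],
    [[0,0,0],[0,0,3.8],0],
    [[0,0,0],[0,0,0],0],
  ],
)

```text
t: 1.15
eef_pos: [0.2488, 0.5457, 0.2223]
tool_rot: [0.745, 0.667, -0.0, 0.0]
ft_force: [-0.1, 0.4, -0.5]
gripper_width: 0.0879
gripper_force: 0.0
```

```bash
cat >> h.py <<'E'
from scipy.spatial.transform import Rotation as Ro
np.set_printoptions(precision=4,suppress=True)
def to(p):
    s=arm.read_state();R=Ro.from_quat(s["tool_rot"]);y=R.as_matrix()[:,1]
    print("t",s["t"],"pos",s["eef_pos"],"ydir",np.degrees(np.arctan2(y[1],y[0])),"zdir",R.as_matrix()[:,2],"F",s["ft_force"],"w",s["gripper_width"],s["gripper_force"])
    print("tool shift cm",100*R.inv().apply(np.array(p)-s["eef_pos"]))
E
python3 -c "
from h import *
to([.5236,.2769,.13])"
```

```text
t 1.15 pos [0.2488 0.5457 0.2223] ydir -6.335575480212832 zdir [-0.0004 -0.0006 -1.    ] F [-0.1306  0.3894 -0.4855] w 0.08793793931737749 0.0
tool shift cm [-23.6753  30.2842   9.2401]
```

move_arm(
  motion=[
    [[-1.5,2.0,0],[0,0,0],0],
    [[-2.5,3.2,0],[0,0,0],0],
    [[-2.5,3.2,0],[0,0,0],0],
    [[-2.5,3.2,0],[0,0,0],0],
    [[-2.5,3.2,0],[0,0,0],0],
  ],
)

```text
t: 1.65
eef_pos: [0.3842, 0.4141, 0.2226]
tool_rot: [0.744, 0.668, -0.0, 0.0]
ft_force: [1.2, 0.3, 0.1]
gripper_width: 0.0877
gripper_force: 0.0
```

move_arm(
  motion=[
    [[-2.5,3.2,1],[0,0,0],0],
    [[-2.5,3.2,2],[0,0,0],0],
    [[-2.5,3.2,2],[0,0,0],0],
    [[-2.5,3.2,2],[0,0,0],0],
    [[-2.1,2.7,1.0],[0,0,0],0],
  ],
)

```text
t: 2.15
eef_pos: [0.5245, 0.2759, 0.1408]
tool_rot: [0.744, 0.668, -0.001, -0.0]
ft_force: [-0.0, 0.8, -0.0]
gripper_width: 0.0875
gripper_force: 0.0
```

move_arm(
  motion=[
    [[-0.6,0,1.2],[0,0,0],0],
    [[0,0,0],[0,0,0],0],
    [[0,0,0],[0,0,0],0],
  ],
)

```text
t: 2.45
eef_pos: [0.5223, 0.2725, 0.1305]
tool_rot: [0.745, 0.667, -0.001, -0.0]
ft_force: [-0.2, 0.0, 0.2]
gripper_width: 0.0879
gripper_force: 0.0
```

```bash
python3 -c "
from h import *
to([.5236,.2769,.03])
cv2.imwrite('pics/w1.png',cv2.resize(arm.snapshot('wrist'),(800,600)))"
```

```text
t 2.45 pos [0.5223 0.2725 0.1305] ydir -6.259886423445124 zdir [-0.0015 -0.0001 -1.    ] F [-0.1508  0.0248  0.1854] w 0.08788759245552494 0.0
tool shift cm [ 0.454   0.0916 10.0459]
```

View pics/w1.png

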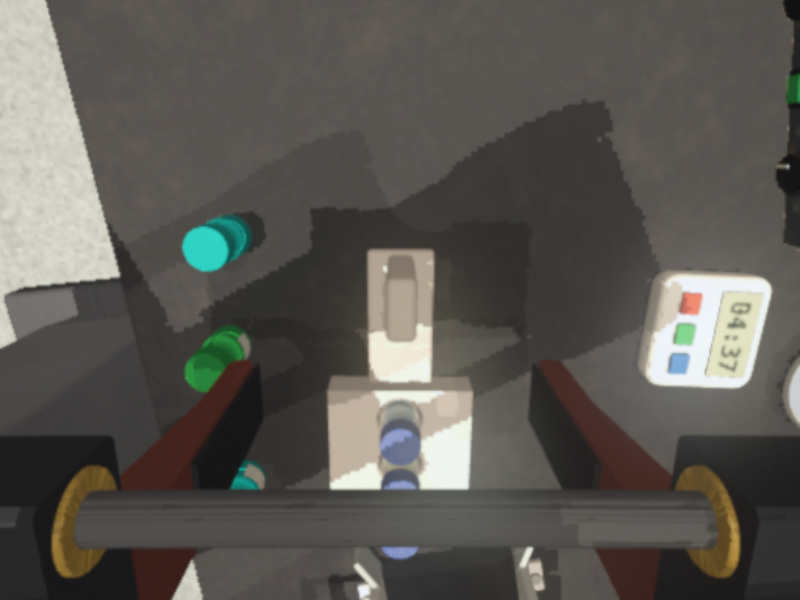

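The wrist view shows the fin top at (387–416, 279–340), centred between the fingers, with the blue vials standing in the tray below it.

```bash
python3 -c "
from h import *
k=512/800
q=ray('wrist',[(u*k-.2,v*k-.2) for u,v in [(387,279),(416,279),(387,340),(416,340)]],.064);print(q,q.mean(0))
q=ray('wrist',[(u*k-.2,v*k-.2) for u,v in [(330,378),(471,378)]],.02);print(q,q.mean(0))
to([.5225,.2755,.03])"
```

```text
[[0.5219 0.2949 0.064 ]
 [0.5344 0.2935 0.064 ]
 [0.5187 0.2669 0.064 ]
 [0.5317 0.2655 0.064 ]] [0.5267 0.2802 0.064 ]
[[0.4827 0.2325 0.02  ]
 [0.5594 0.2242 0.02  ]] [0.5211 0.2283 0.02  ]
t 2.5 pos [0.5226 0.273  0.131 ] ydir -6.223488816386939 zdir [-0.0004  0.0003 -1.    ] F [-0.6448 -0.0038  0.4006] w 0.08763930327010719 0.0
tool shift cm [ 0.2472 -0.036  10.0985]
```

move_arm(
  motion=[
    [[0.3,0.1,1.5],[0,0,0],0],
    [[0.3,0.1,2.5],[0,0,0],0],
    [[0,0,2.5],[0,0,0],0],
    [[0,0,2.2],[0,0,0],0],
    [[0,0,1.3],[0,0,0],0],
  ],
  newtons=8,
)

```text
t: 3.0
eef_pos: [0.5246, 0.2785, 0.0287]
tool_rot: [0.744, 0.668, -0.001, -0.0]
ft_force: [-0.3, 0.1, 0.7]
gripper_width: 0.0879
gripper_force: 0.0
```

move_arm(
  motion=[
    [[0,0,0],[0,0,0],120],
    [[0,0,0],[0,0,0],160],
    [[0,0,0],[0,0,0],200],
    [[0,0,0],[0,0,0],220],
    [[0,0,0],[0,0,0],255],
  ],
)

```text
t: 3.5
eef_pos: [0.5267, 0.278, 0.0315]
tool_rot: [0.745, 0.667, 0.001, 0.0]
ft_force: [0.1, 0.5, 0.5]
gripper_width: 0.0515
gripper_force: 0.0
```

move_arm(
  motion=[
    [[0,0,0],[0,0,0],255],
    [[0,0,0],[0,0,0],255],
    [[0,0,0],[0,0,0],255],
  ],
  newtons=15,
)

```text
t: 3.8
eef_pos: [0.5261, 0.2777, 0.0307]
tool_rot: [0.745, 0.667, -0.0, 0.0]
ft_force: [-0.6, -0.8, -1.2]
gripper_width: 0.0273
gripper_force: 0.0
```

```bash
python3 - <<'E'
from h import *
to([.531,.1403,.03])
im=arm.snapshot("top")[180:292,145:305]
cv2.imwrite("pics/c2.png",cv2.resize(im,(800,560),interpolation=cv2.INTER_CUBIC))
E
```

```text
t 3.8 pos [0.5261 0.2777 0.0307] ydir -6.317550846550483 zdir [ 0. -0. -1.] F [-0.562  -0.7803 -1.1575] w 0.027276347161475166 0.0
tool shift cm [-13.6069   1.9956   0.0743]
```

View pics/c2.png

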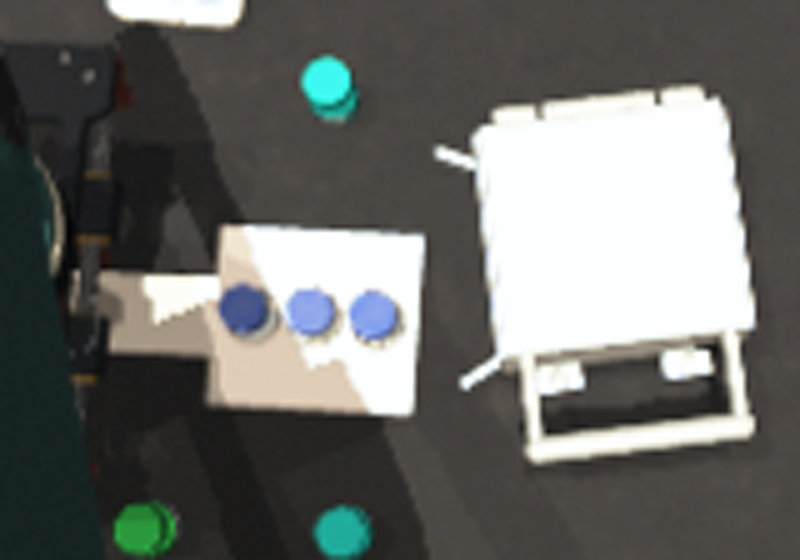

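move_arm(
  motion=[
    [[0,0,0],[0,0,0],255],
    [[0,0,0],[0,0,0],255],
    [[0,0,0],[0,0,0],255],
    [[0,0,0],[0,0,0],255],
  ],
  newtons=30,
)

```text
t: 4.25
eef_pos: [0.5259, 0.2777, 0.0306]
tool_rot: [0.745, 0.667, -0.0, -0.0]
ft_force: [-1.7, -0.9, 1.6]
gripper_width: 0.0139
gripper_force: 30.0
```

move_arm(
  motion=[
    [[0,0,0],[0,0,-1],255],
    [[0,0,0],[0,0,-2.5],255],
    [[0,0,0],[0,0,-2.5],255],
    [[0,0,0],[0,0,-2.5],255],
    [[0,0,0],[0,0,-1.1],255],
  ],
)

```text
t: 4.75
eef_pos: [0.5256, 0.2775, 0.0306]
tool_rot: [0.686, 0.728, -0.001, -0.0]
ft_force: [-2.5, -0.3, 2.2]
gripper_width: 0.0136
gripper_force: 30.0
```

```bash
python3 - <<'E'
from h import *
to([.531,.1403,.03])
im=arm.snapshot("top")[180:292,145:305]
cv2.imwrite("pics/c3.png",cv2.resize(im,(800,560),interpolation=cv2.INTER_CUBIC))
E
```

```text
t 4.75 pos [0.5256 0.2775 0.0306] ydir 3.38512025903704 zdir [-0.001  -0.0006 -1.    ] F [-2.5025 -0.2863  2.2029] w 0.01363012302058304 29.985117316246033
tool shift cm [-13.7262  -0.2693   0.0655]
```

View pics/c3.png

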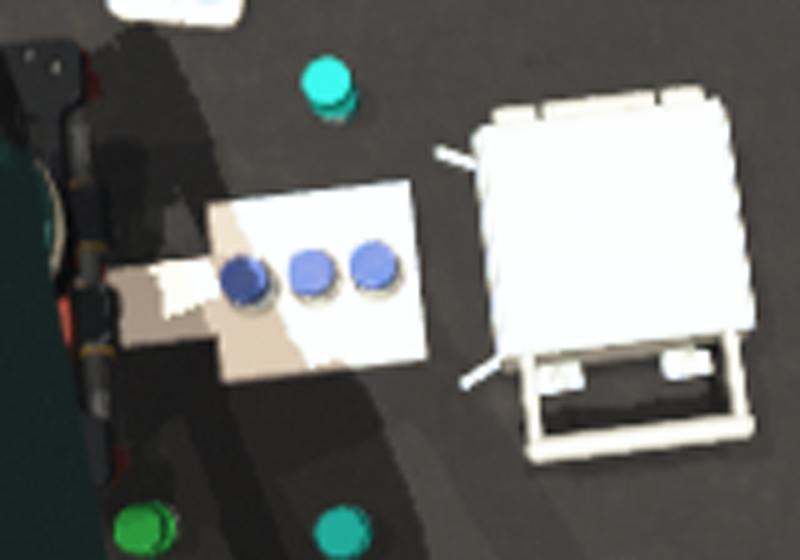

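The tray is now turned, with corners at (207,204), (409,181), (427,358) and (223,383). The vials are still upright. Next I'll work out its lateral offset from the guides.

```bash
python3 - <<'E'
from h import *
def P(l,z): return ray("top",[(145+(u+.5)/5-.5,180+(v+.5)/5-.5) for u,v in l],z)[:,:2]
t=P([(207,204),(409,181),(427,358),(223,383)],.02);f=(t[1]+t[2])/2;b=(t[0]+t[3])/2
g=P([(438,152),(464,385)],.022).mean(0)
a=np.radians(3.3);X=np.array([np.cos(a),np.sin(a)]);Y=np.array([-X[1],X[0]])
for c in (g,np.array([.537,.0385])):
  print("lateral front,back",(f-c)@X,(b-c)@X,"long",(f-c)@Y)
print(np.degrees(np.arctan2(*(b-f))))
E
```

```text
lateral front,back 0.0013100332659024792 0.0012811320547655982 long 0.014990326016414559
lateral front,back 0.000430260671206705 0.0004013594600698234 long 0.08763125553381525
-3.317893390580091
```

move_arm(
  motion=[
    [[-0.3,-0.1,0],[0,0,0],255],
    [[-0.6,0,0],[0,0,0],255],
    [[-0.8,0,0],[0,0,0],255],
    [[-0.8,0,0],[0,0,0],255],
    [[-0.7,0,0],[0,0,0],255],
  ],
)

```text
t: 5.3
eef_pos: [0.5271, 0.2449, 0.0306]
tool_rot: [0.687, 0.727, -0.0, 0.0]
ft_force: [-0.5, 1.3, -0.3]
gripper_width: 0.0142
gripper_force: 30.0
```

move_arm(
  motion=[
    [[-0.5,0,0],[0,0,0],255],
    [[-0.5,0,0],[0,0,0],255],
    [[-0.5,0,0],[0,0,0],255],
    [[-0.5,0,0],[0,0,0],255],
    [[-0.4,0,0],[0,0,0],255],
  ],
)

```text
t: 5.8
eef_pos: [0.5283, 0.2214, 0.0306]
tool_rot: [0.687, 0.727, -0.0, 0.0]
ft_force: [-1.0, 1.5, -1.2]
gripper_width: 0.0141
gripper_force: 30.0
```

```bash
python3 -c "
from h import *
to([.531,.1403,.03]);print(arm.read_state()['wrist_torque'])"
```

```text
t 5.8 pos [0.5283 0.2214 0.0306] ydir 3.2892597856739365 zdir [-0.0001 -0.0001 -1.    ] F [-1.006  1.526 -1.239] w 0.014091571239295308 29.990502297878265
tool shift cm [-8.1139 -0.1993  0.063 ]
[0.2484 0.0583 0.0312]
```

move_arm(
  motion=[
    [[-0.5,0,0],[0,0,0],255],
    [[-0.7,0,0],[0,0,0],255],
    [[-0.8,0,0],[0,0,0],255],
    [[-0.8,0,0],[0,0,0],255],
    [[-0.8,0,0],[0,0,0],255],
  ],
)

```text
t: 6.3
eef_pos: [0.5303, 0.1851, 0.0306]
tool_rot: [0.687, 0.727, -0.0, -0.0]
ft_force: [0.3, 2.1, -1.8]
gripper_width: 0.0139
gripper_force: 30.0
```

move_arm(
  motion=[
    [[-0.8,0,0],[0,0,0],255],
    [[-0.8,0,0],[0,0,0],255],
    [[-0.8,0,0],[0,0,0],255],
    [[-0.6,0,0],[0,0,0],255],
    [[-0.4,0,0],[0,0,0],255],
  ],
)

```text
t: 6.8
eef_pos: [0.5323, 0.1512, 0.0306]
tool_rot: [0.687, 0.727, -0.0, -0.0]
ft_force: [0.6, 1.6, -1.7]
gripper_width: 0.0137
gripper_force: 30.0
```

move_arm(
  motion=[
    [[-0.3,0,0],[0,0,0],255],
    [[-0.2,0,0],[0,0,0],255],
    [[-0.2,0,0],[0,0,0],255],
    [[0,0,0],[0,0,0],255],
  ],
)

```text
t: 7.2
eef_pos: [0.5327, 0.1447, 0.0306]
tool_rot: [0.686, 0.727, -0.0, 0.0]
ft_force: [1.0, -1.1, -2.0]
gripper_width: 0.0138
gripper_force: 30.0
```

move_arm(
  motion=[
    [[-0.2,0,0],[0,0,0],255],
    [[-0.2,0,0],[0,0,0],255],
    [[0,0,0],[0,0,0],255],
  ],
)

```text
t: 7.5
eef_pos: [0.5329, 0.1407, 0.0306]
tool_rot: [0.686, 0.727, -0.0, 0.0]
ft_force: [0.1, 0.1, -1.9]
gripper_width: 0.0142
gripper_force: 30.0
```

move_arm(
  motion=[
    [[-0.2,0,0],[0,0,0],255],
    [[0,0,0],[0,0,0],255],
  ],
)

```text
t: 7.7
eef_pos: [0.5331, 0.1405, 0.031]
tool_rot: [0.687, 0.727, 0.001, -0.001]
ft_force: [-1.2, 8.6, 0.6]
gripper_width: 0.0141
gripper_force: 30.0
```

move_arm(
  motion=[
    [[-0.2,0,0],[0,0,0],255],
    [[0,0,0],[0,0,0],255],
  ],
)

```text
t: 7.9
eef_pos: [0.5331, 0.1403, 0.0313]
tool_rot: [0.687, 0.726, 0.002, -0.002]
ft_force: [-1.9, 16.7, 3.7]
gripper_width: 0.014
gripper_force: 30.0
```

move_arm(
  motion=[
    [[0.4,0,0],[0,0,0],255],
    [[0,0,0],[0,0,0],120],
    [[0,0,0],[0,0,0],120],
    [[0,0,0],[0,0,0],120],
    [[0,0,0],[0,0,0],120],
  ],
  newtons=10,
)

```text
t: 8.4
eef_pos: [0.5331, 0.1406, 0.0307]
tool_rot: [0.687, 0.727, -0.0, 0.0]
ft_force: [0.6, 0.1, 0.4]
gripper_width: 0.0425
gripper_force: 0.0
```

move_arm(
  motion=[
    [[0,0,0],[0,0,0],120],
    [[0,0,-1],[0,0,0],120],
    [[0,0,-2],[0,0,0],120],
    [[0,0,-3.5],[0,0,0],160],
    [[0,0,-4],[0,0,0],160],
  ],
)

```text
t: 8.9
eef_pos: [0.5319, 0.1407, 0.1365]
tool_rot: [0.687, 0.727, -0.001, -0.001]
ft_force: [0.5, -0.3, 0.0]
gripper_width: 0.0346
gripper_force: 0.0
```

```bash
python3 - <<'E'
from h import *
to([.447,.0335,.13])
E
```

```text
t 8.9 pos [0.5319 0.1407 0.1365] ydir 3.281528727568629 zdir [-0.0024 -0.0005 -1.    ] F [ 0.4928 -0.2894  0.0275] w 0.0345622614169124 0.0
tool shift cm [-10.2175  -9.09     0.6724]
```

move_arm(
  motion=[
    [[-1.5,-1.3,-0.5],[0,0,0],160],
    [[-2.6,-2.3,0],[0,0,0],160],
    [[-2.6,-2.3,0],[0,0,0],160],
    [[-2.3,-2.0,0],[0,0,0],160],
    [[-1.2,-1.2,0],[0,0,0],160],
  ],
)

```text
t: 9.4
eef_pos: [0.4454, 0.0324, 0.1405]
tool_rot: [0.687, 0.727, -0.001, -0.001]
ft_force: [0.4, 0.2, 0.3]
gripper_width: 0.0328
gripper_force: 0.0
```

move_arm(
  motion=[
    [[0,0,0],[0,0,0],160],
    [[0,0,0],[0,0,0],160],
  ],
)

```text
t: 9.6
eef_pos: [0.4486, 0.034, 0.1409]
tool_rot: [0.687, 0.727, 0.0, 0.0]
ft_force: [0.3, 0.8, 0.1]
gripper_width: 0.0331
gripper_force: 0.0
```

```bash
python3 - <<'E'
from h import *
to([.447,.0335,.062])
cv2.imwrite('pics/w2.png',cv2.resize(arm.snapshot('wrist'),(800,600)))
E
```

```text
t 9.6 pos [0.4486 0.034  0.1409] ydir 3.218349871678087 zdir [ 0.0011  0.0003 -1.    ] F [0.3245 0.8014 0.0901] w 0.03314128106067765 0.0
tool shift cm [-0.0381 -0.1714  7.8897]
```

View pics/w2.png

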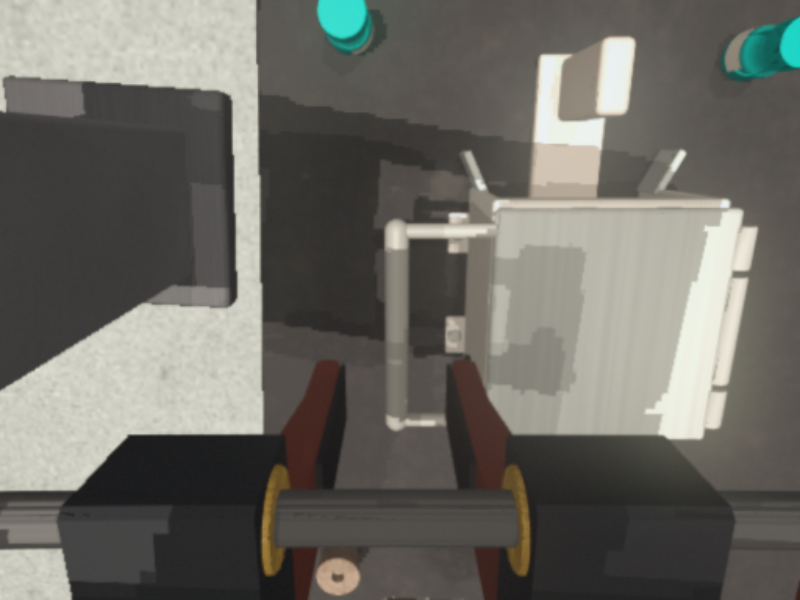

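The bar is at u≈397, spanning rows 230–422. The fingertips straddle it with their middle at ≈397, and the fin is in line with the slot.

```bash
python3 - <<'E'
from h import *
k=512/800
r=lambda l,z:ray('wrist',[(u*k-.2,v*k-.2) for u,v in l],z)
b=r([(397,226),(396,424)],.081);print("bar",b,b.mean(0))
f=r([(604,40),(634,40),(600,113),(630,113)],.064).mean(0);print("fin",f)
p=r([(496,207),(728,204),(490,436)],.084);print("plate",p)
to([*b.mean(0)[:2],.062])
E
```

```text
bar [[ 0.4477  0.0798  0.081 ]
 [ 0.4524 -0.0103  0.081 ]] [0.4501 0.0347 0.081 ]
fin [0.5338 0.1426 0.064 ]
plate [[ 0.4867  0.09    0.084 ]
 [ 0.5781  0.0961  0.084 ]
 [ 0.4952 -0.0123  0.084 ]]
t 9.65 pos [0.449  0.0342 0.1409] ydir 3.267697424380388 zdir [ 0.0013  0.0002 -1.    ] F [-0.4677 -0.726   0.1654] w 0.03284332316525474 0.0
tool shift cm [0.0443 0.0965 7.8893]
```

move_arm(
  motion=[
    [[0,0,1.2],[0,0,0],160],
    [[0,0,2],[0,0,0],160],
    [[0,0,2],[0,0,0],160],
    [[0,0,1.6],[0,0,0],160],
    [[0,0,1.0],[0,0,0],160],
  ],
)

```text
t: 10.15
eef_pos: [0.4485, 0.0347, 0.0615]
tool_rot: [0.686, 0.727, -0.0, -0.0]
ft_force: [-0.3, 0.7, -1.0]
gripper_width: 0.0329
gripper_force: 0.0
```

move_arm(
  motion=[
    [[0,0,0],[0,0,0],255],
    [[0,0,0],[0,0,0],255],
    [[0,0,0],[0,0,0],255],
    [[0,0,0],[0,0,0],255],
    [[0,0,0],[0,0,0],255],
  ],
  newtons=15,
)

```text
t: 10.65
eef_pos: [0.449, 0.034, 0.0633]
tool_rot: [0.687, 0.727, 0.001, 0.001]
ft_force: [0.6, 1.0, -0.0]
gripper_width: 0.0095
gripper_force: 15.0
```

```bash
python3 - <<'E'
from h import *
to([.447,.0335,.062])
E
```

```text
t 10.65 pos [0.449  0.034  0.0633] ydir 3.274152726547402 zdir [ 0.0021  0.     -1.    ] F [ 0.6083  0.9632 -0.02  ] w 0.009515154434738196 14.999661147594452
tool shift cm [-0.0367 -0.201   0.1299]
```

move_arm(
  motion=[
    [[0,0.02,-0.74],[0,0,0],255],
    [[0,0.09,-0.98],[0,0,0],255],
    [[0,0.2,-1.21],[0,0,0],255],
    [[0,0.31,-1.19],[0,0,0],255],
    [[0,0.41,-1.16],[0,0,0],255],
  ],
)

```text
t: 11.15
eef_pos: [0.4603, 0.0344, 0.1171]
tool_rot: [0.687, 0.727, 0.001, 0.002]
ft_force: [8.1, 0.8, -5.7]
gripper_width: 0.0096
gripper_force: 15.0
```

```bash
python3 - <<'E'
from h import *
to([.447,.0335,.062])
E
```

```text
t 11.15 pos [0.4603 0.0344 0.1171] ydir 3.274462280863452 zdir [ 0.004  -0.0002 -1.    ] F [ 8.147   0.7685 -5.7092] w 0.009646458520434322 14.99747782945633
tool shift cm [-0.0163 -1.3517  5.509 ]
```

move_arm(
  motion=[
    [[0,0.56,-1.12],[0,0,0],255],
    [[0,0.61,-1.07],[0,0,0],255],
    [[0,0.7,-1.01],[0,0,0],255],
    [[0,0.78,-0.95],[0,0,0],255],
    [[0,0.86,-0.88],[0,0,0],255],
  ],
)

```text
t: 11.65
eef_pos: [0.4936, 0.0363, 0.1667]
tool_rot: [0.687, 0.727, -0.0, 0.0]
ft_force: [4.7, 0.5, -8.0]
gripper_width: 0.0095
gripper_force: 15.0
```

```bash
python3 - <<'E'
from h import *
to([.447,.0335,.062])
E
```

```text
t 11.65 pos [0.4936 0.0363 0.1667] ydir 3.2866994476942875 zdir [ 0.0002 -0.0005 -1.    ] F [ 4.6645  0.5263 -7.9852] w 0.009541685776326442 15.00035360455513
tool shift cm [-0.0083 -4.6679 10.4679]
```

move_arm(
  motion=[
    [[0,0.94,-0.72],[0,0,0],255],
    [[0,1.0,-0.65],[0,0,0],255],
    [[0,1.06,-0.6],[0,0,0],255],
    [[0,1.11,-0.53],[0,0,0],255],
    [[0,1.15,-0.43],[0,0,0],255],
  ],
)

```text
t: 12.15
eef_pos: [0.5449, 0.0392, 0.196]
tool_rot: [0.686, 0.727, -0.001, -0.001]
ft_force: [-1.5, -2.4, 2.3]
gripper_width: 0.0097
gripper_force: 15.0
```

```bash
python3 - <<'E'
from h import *
to([.588,.042,.203])
E
```

```text
t 12.15 pos [0.5449 0.0392 0.196 ] ydir 3.298916809630701 zdir [-0.0027 -0.0009 -1.    ] F [-1.5456 -2.3887  2.3327] w 0.009650917825050962 15.000972747802734
tool shift cm [ 0.0299  4.3144 -0.7096]
```

move_arm(
  motion=[
    [[0,1.19,-0.33],[0,0,0],255],
    [[0,0.97,-0.19],[0,0,0],255],
    [[0,0.73,-0.1],[0,0,0],255],
    [[0,0.7,-0.06],[0,0,0],255],
    [[0,0.5,-0.02],[0,0,0],255],
  ],
)

```text
t: 12.65
eef_pos: [0.5873, 0.0416, 0.2019]
tool_rot: [0.687, 0.727, -0.0, 0.0]
ft_force: [-1.4, -2.6, 1.5]
gripper_width: 0.0095
gripper_force: 15.0
```

move_arm(
  motion=[
    [[0,0.2,0],[0,0,0],255],
    [[0,0,0],[0,0,0],255],
    [[0,0,0],[0,0,0],255],
    [[0,0,0],[0,0,0],255],
    [[0,0,0],[0,0,0],255],
  ],
)

```text
t: 13.15
eef_pos: [0.5883, 0.0417, 0.2019]
tool_rot: [0.687, 0.727, -0.0, 0.0]
ft_force: [-0.1, -5.2, 0.2]
gripper_width: 0.0093
gripper_force: 15.0
```

```bash
python3 - <<'E'
from h import *
to([.589,.042,.203])
cv2.imwrite('pics/s3.png',cv2.resize(arm.snapshot('scene')[140:330,140:393],(800,600),interpolation=cv2.INTER_CUBIC))
im=arm.snapshot("top")[180:292,145:305]
cv2.imwrite("pics/c4.png",cv2.resize(im,(800,560),interpolation=cv2.INTER_CUBIC))
E
```

```text
t 13.15 pos [0.5883 0.0417 0.2019] ydir 3.2873607741649358 zdir [-0.0005 -0.0005 -1.    ] F [-0.1291 -5.2313  0.2227] w 0.009273603407680095 15.001650899648666
tool shift cm [ 0.0236  0.0698 -0.113 ]
```

View pics/s3.png

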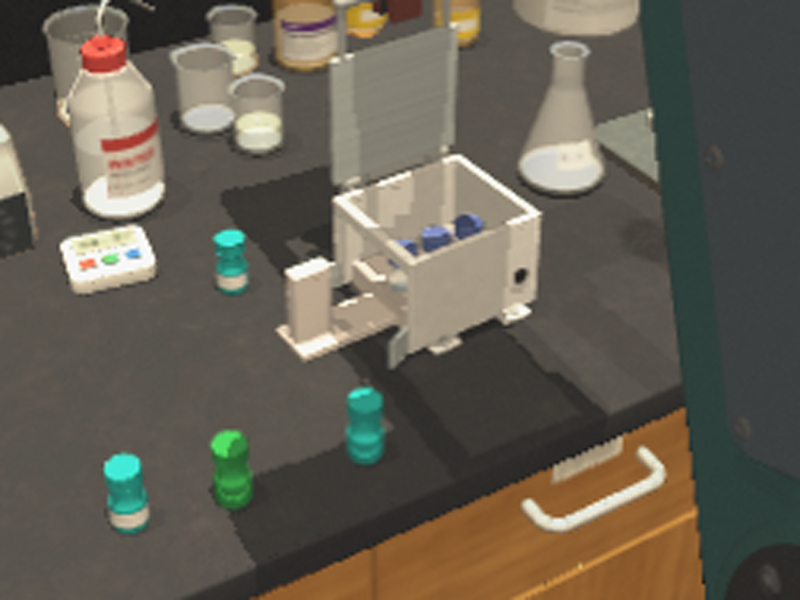

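View pics/c4.png

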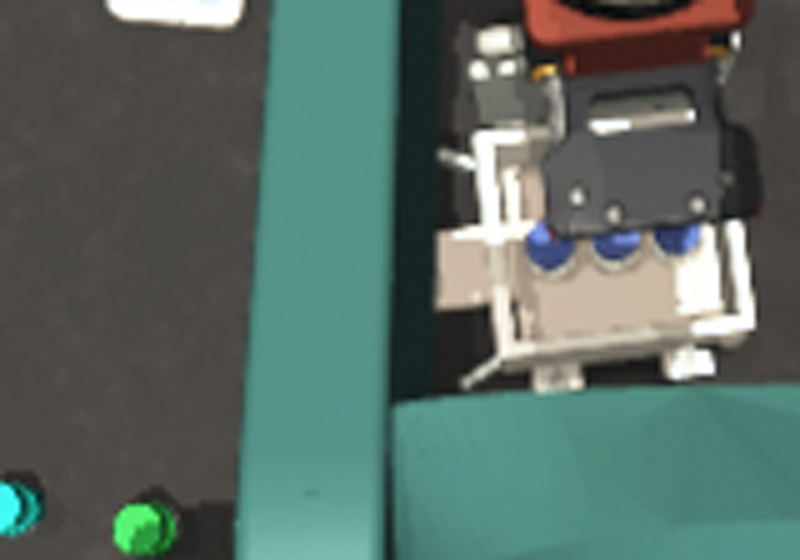

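The pictures show the flap upright in the grip, the tray home and the three blue caps standing in the chamber. No bystander has moved. Handing in.

```bash
python3 -c "
from plant import arm
print(arm.sign_off())"
```

```text
the job is handed in; nothing more can be done
None
```

I slid the tray fully home with all three vials standing in their wells, then swung the flap up to its balance point. I handed in at about 13 s, still gripping the flap there; the sign-off gave no verdict.

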